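Tip the arbor out of the drain tube and mount it between the sprung centres

TASK

The ground arbor was left to drain at the bottom of the tilting tube, too deep to get hold of: tip the tube right over so that the arbor slides out and comes to rest on the two rods. Then mount it between the two cups of the bench centre, springing the sliding cup back to make room, so that the spring holds it with a point fully home in each cup. Don't drop the arbor on the bench, and leave the oil can, the micrometer and the caliper where they are.

Things in the scene. Friction and masses are not known exactly. Their poses are not given: they have to be found in the camera images.
- tip_stand: fixed stand of the tilting tube: grey base 326 x 84 x 10 mm, two grey cheek plates (122 mm high, 78 mm over their bolts) carrying a square tube, and a rest of two white rods ahead of it, closed by a rubber-faced end plate at x = 254 mm (60 mm high). Origin on the bench under the tube; +x along the base the way the tube tips, z up; base x -57 to 269 mm
- tip_pivot (a point): centre of the tube's trunnions (tipping axis, along the stand's y), 104 mm above the stand's origin
- tube (a joint): tipping angle of the tube, rad, about the stand's +y: 0 upright, 1.955 right over on its saddle (a hard stop: arrive slowly), mouth towards the stand's +x and 22 degrees below level; the arbor slides from about 1.7 on. No spring: bolt friction (0.25 N m, about 3 N at the mouth) keeps it where it is left. Push its back (-x) face near the mouth and follow it round
- tube_mouth (a point): centre of the tube's open end; z points out along the tube. The tube is 40 mm square outside, 34 mm inside, slippery, 190 mm long: upright, its rim is 100 mm above the pivot and its foot 90 mm below (6 mm floor)
- rest_mid (a point): midpoint of the rest, between the rods, level with their tops, 33 mm above the bench (axes as the stand's). The rods run along x from 72 to 254 mm of the stand, 5 mm thick, slippery, 19 mm wide over both; below them it is free down to the base plate
- arbor: ground steel bar 140 mm long, 0.25 to 0.43 kg: 22 mm diameter over the middle 92 mm, then 16 mm journals, then 60 degree points (10.4 mm long, 4 mm across at the tip); both ends alike. Origin at mid length, z along it. Starts in the tube, its top 44 mm below the rim; once out it lies along the rods, its middle 9 mm higher than rest_mid, within 30 mm of it in x
- bench_centre: fixed bench centre: steel bed 76 mm wide, 18 mm high, 290 mm long, with a grey head at each end (36 mm wide, 96 mm high, inner faces at y = +76 and -95 mm). Origin on the bench under the middle; +y along the bed from the sprung to the fixed head, z up
- centre_axis (a point): point on the line through both cups, 78 mm above the bench over the origin of bench_centre, axes as bench_centre. A seated arbor lies along y, its middle 1 mm to the sprung (-y) side of this point
- fixed_mouth (a point): centre of the mouth of the fixed cup, at y = +60 mm from centre_axis, opening to -y. Each cup is 30 mm across with a countersink 24 mm wide at the mouth, 6 mm wide at its floor and 9 mm deep
- sprung_mouth (a point): centre of the mouth of the sprung cup (same shape, opens to +y), at y = -55 mm from centre_axis when out; moves with the cup
- sprung_cup (a joint): how far the sprung cup is pushed in (to -y), m: 0 out, 0.022 stop, about 0.007 with the arbor seated. Spring 2 N at 0 plus 0.35 N per mm. Cup floors are 133 mm apart when out, 155 mm at the stop: the arbor goes in sprung end first, tilted about 15 degrees with that end low, pushes the cup in 17 to 20 mm and is then levelled and let back
- oil_can: red pump oil can with a thin spout, 76 x 86 x 186 mm, bystander; origin under it
- micrometer: outside micrometer lying flat, 43 x 124 x 15 mm, bystander
- caliper: vernier caliper lying flat, 76 x 235 x 10 mm, bystander

How it is judged (in metres and radians):
On the way:
1. the arbor has slid out of the tipped tube and lies still along the two rods of the rest (value of joint tube above 1.6 rad and x of arbor in the frame of rest_mid between -0.03 and 0.035 m and y of arbor in the frame of rest_mid between -0.007 and 0.007 m and z of arbor in the frame of rest_mid between 0.004 and 0.014 m and angle between the z axis of arbor and the x axis of tip_stand, either way round below 0.07 rad and linear speed of arbor below 0.04 m/s), for 0.2 s.
At the end, for the whole second after the job is handed in: The arbor is at rest between the cups, either way round: its middle within 3 mm of the centre line sideways and +3/-4 mm in height, within 4 mm of its seated place (1 mm to the sprung side of site centre_axis) along it, parallel to it within 0.04 rad; sprung cup pushed in 4 to 10 mm (x of arbor in the frame of centre_axis between -0.003 and 0.003 m and y of arbor in the frame of centre_axis between -0.005 and 0.003 m and z of arbor in the frame of centre_axis between -0.004 and 0.003 m and angle between the z axis of arbor and the y axis of bench_centre, either way round below 0.04 rad and value of joint sprung_cup between 0.004 and 0.01 m and linear speed of arbor below 0.02 m/s); the robot touches nothing.
It fails at once if the arbor is dropped to the bench (its middle below 30 mm) (height (world z) of arbor below 0.03 m).
It fails at once if the oil can is pushed more than 30 mm from its place (distance of oil_can from where it was at the start of the episode above 0.03 m).
It fails at once if the micrometer is pushed more than 30 mm from its place (distance of micrometer from where it was at the start of the episode above 0.03 m).
It fails at once if the caliper is pushed more than 30 mm from its place (distance of caliper from where it was at the start of the episode above 0.03 m).
It also fails if it takes over 61 s, if anything falls off the work surface, if the arm or the gripper's body presses on something with over 40 N, if the wrist force passes 120 N, or if a joint passes its speed limit or range.

ROBOT

A 6-joint arm with a two-finger parallel gripper is mounted at the origin on a cart in front of the work surface, level with it; the furniture and walls round the work are solid. World frame = base frame: x ahead of the robot, y to its left, z up, the work surface at z = 0. Lengths are in m, angles in degrees, forces in N, time in s.
With the tool pointing down it reaches from about 0.4 to 0.825 m from the base axis. Payload 7 kg.
Tool frame: the origin (TCP) lies midway between the tips of the shut fingers; the grasp point (between the pads) lies 19 mm behind it (arm.grip_depth is the distance from the TCP to the grasp point, in m); z points along the fingers, y is the line along which they close (so a half turn about z gives the same grasp; the last joint's range is limited). The gripper opens to 85 mm and grips with 20 to 120 N. Pads are 22 mm wide; open, the fingers measure 114 mm over their backs; the gripper's body (76 mm by 85 mm) begins 54 mm behind the grasp point. The pads swing forward as they close: fully open they stand 13 mm farther back than shut.
Start: joints at [-60.04, 20.546, 0.682, 0, -70.136, -16.507], TCP at [0.157, -0.656, 0.231] pointing down, gripper open.
Joint ranges: [-176.03, 176.03], [-82.01, 121.73], [-58.28, 71.71], [-173.87, 95.51], [-174.79, -0.11], [-173.66, 173.66]. Speed limits (degrees/s): [136.94, 136.94, 172.46, 180, 180, 180].

INTERFACE

Orientations are given as a 3x3 rotation matrix whose columns are the frame's x, y, z axes.
In Python, from workcell import arm, read_camera, camera_params, get_obs gives the robot as it stands (arm), with the cameras as plain functions and the readings as plain functions.
- The arm moves only by the tool shift_gripper, called after "Request:" as name(argument=value, ...) on one line, values as JSON. Schema: {"type":"object","properties":{"moves":{"type":"array","items":{"type":"array","items":{"type":"array","items":{"type":"number"},"minItems":6,"maxItems":6},"minItems":1,"maxItems":20},"minItems":1,"maxItems":1},"finger_gap":{"type":"number"},"only":{"type":"string"},"quiet":{"type":"boolean"},"lines":{"type":"string"}},"required":["moves"],"additionalProperties":false}. moves is a list that holds a single list of rows (three levels of brackets), with 1 to 20 rows, each of 6 numbers: dx, dy, dz in shares of the most that a row can go, 1 being 62.5 mm, then a rotation vector rx, ry, rz in normalised numbers (1 is pi rad); each row shifts and turns the commanded pose from where the row before left it, along the tool's axes as they then stand; what a row does not reach is not made up. A row lasts 1/8 s, in which the tool goes at most 0.0625 m and 10.7 degrees, less where a joint would pass 70% of its speed; a pose out of reach is approached as far as the arm can. finger_gap is the opening from 0.0 (shut) to 1.0 (fully open), set as the call begins (left out keeps the last). The fingers move at their own pace and stop on an object; the grip force is fixed at half the most. Time passes only in rows, so rows that do not move let the fingers close. The tool returns the time, the measured TCP pose, the force, the opening and the grip force at its end. only (a regular expression) keeps the lines of the reply that match it, lines (a string "A,B") keeps lines A to B, and quiet returns only ok. Input that does not fit is refused with a message, and nothing moves.
- get_obs(): the state, without advancing time (a new reading comes with each control period).
- read_camera(name): name is "scene" or "top" or "wrist"; returns (picture, depth): 420x560x3 uint8, red, green, blue; 420x560 float32, m along the optical axis (not along the pixel's ray), 0 where there is no reading.
- camera_params(name): a dict with "intrinsics" (3x3 intrinsics, pixels), "k1" (the pictures are not rectified: a ray, as slopes to the right and down, at radius r is drawn at 1 + k1 r^2 times it, then the intrinsics apply), "T" (4x4, takes a point from camera to world coordinates); the wrist camera has in their place "mount" (4x4, takes a point from camera to tool coordinates, whose origin is the TCP and whose axes are the flange's). Camera axes: x right, y down, z forward; pixel columns grow to the right and rows downward; lengths in m; the calibration is good to about 2 mm. A picture is of the moment at which its call begins: read the wrist's pose just before it. camera_params takes no time and is no camera call.
- arm.hand_in(): hands the job in; it is judged then, once.
The state is a dict: "time_s": time; "q": joint angles; "dq": joint speeds; "joint_efforts": joint torques, N m; "position": TCP position; "tool_rot": TCP orientation; "wrist_force": force on the tool from outside, world axes, zero at the start; "ft_torque": the same for the moment, N m; "gripper_width": opening from 0.0 (shut) to 1.0 (fully open); "finger_force": force on a finger pad.
Only numpy, scipy, OpenCV 4.12 (cv2) and the standard library are available. Lean on these libraries where they do the work, as an engineer would, in place of code of your own. Each camera call takes 0.05 s, during which the arm holds its last target. There are 200 camera calls.

## Working session

There is one attempt and no reset: what is moved stays moved. The work goes in short steps, Python scripts to look and compute and a tool call to move; the robot and the scene stay as the last step left them, time stands still between calls to the robot, and variables do not carry over. Pictures are saved under pics/ and viewed, at most 10 in all, crops included, and the job is handed in when it is done.

```bash
ls; mkdir -p pics
```

Run:
```python
from workcell import arm, read_camera, camera_params, get_obs
import numpy as np, cv2
for n in("scene","top"):
    p,d=read_camera(n); cv2.imwrite(f"pics/{n}0.png",p[:,:,::-1]); np.savez(f"{n}0.npz",p=p,d=d)
    c=camera_params(n); print(n,c)
print(camera_params("wrist"))
o=get_obs();print(o)
```

```text
pics
workcell.py
scene {'intrinsics': array([[485.87486932,   0.        , 279.33282491],
       [  0.        , 485.87486932, 206.9340759 ],
       [  0.        ,   0.        ,   1.        ]]), 'k1': -0.10739763811305951, 'T': array([[-0.64511997, -0.48570537,  0.5898394 , -0.07688653],
       [-0.76375735,  0.38743456, -0.51630337,  0.57779468],
       [ 0.02224716, -0.78357179, -0.62090282,  0.79778053],
       [ 0.        ,  0.        ,  0.        ,  1.        ]])}
top {'intrinsics': array([[391.18807845,   0.        , 280.67350575],
       [  0.        , 391.18807845, 209.48137953],
       [  0.        ,   0.        ,   1.        ]]), 'k1': 0.007257291039576564, 'T': array([[-0.00387055, -0.98546694,  0.1698232 ,  0.40320603],
       [-0.99990835,  0.00601726,  0.012128  , -0.00265234],
       [-0.01297362, -0.16976069, -0.98539991,  1.05970637],
       [ 0.        ,  0.        ,  0.        ,  1.        ]])}
{'intrinsics': array([[339.3631796 ,   0.        , 281.69923565],
       [  0.        , 339.3631796 , 205.31655215],
       [  0.        ,   0.        ,   1.        ]
[... 494 characters left out ...]
81054e+01, -1.65075377e+01]), 'dq': array([-0.06366083, -0.05705273,  0.19929747,  0.12437244, -0.0607895 ,
        0.09310737]), 'joint_efforts': array([-1.48039297e-03, -5.84766340e+01,  2.94107509e+01,  6.95441633e+00,
       -3.19860737e-03, -5.45538867e-07]), 'position': array([ 0.15689866, -0.65604655,  0.23046622]), 'tool_rot': array([[-9.72588412e-01, -2.32532867e-01, -4.96996955e-04],
       [-2.32533351e-01,  9.72587351e-01,  1.44376800e-03],
       [ 1.47649440e-04,  1.51976039e-03, -9.99998834e-01]]), 'wrist_force': array([ 0.1919361 , -0.25452468, -0.33102543]), 'ft_torque': array([-0.05752838,  0.05447455,  0.06252089]), 'finger_force': 0.0, 'gripper_width': 0.9992896755133932}
```

```bash
python3 -c "
import cv2,numpy as np
a=cv2.imread('pics/scene0.png');b=cv2.imread('pics/top0.png')
a=cv2.resize(a,(800,600));b=cv2.resize(b,(800,600))
cv2.imwrite('pics/scene0b.png',a);cv2.imwrite('pics/top0b.png',b)"
```

```text
(no output)
```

View pics/scene0.png

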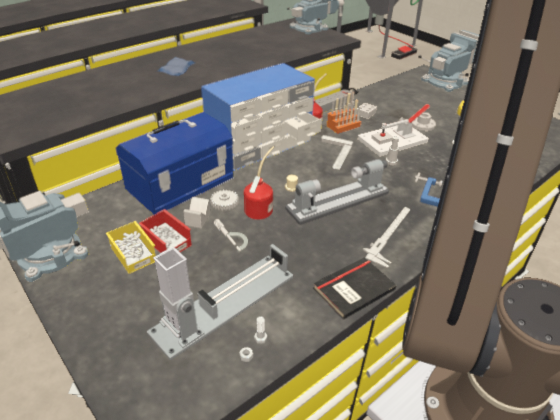

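View pics/top0b.png

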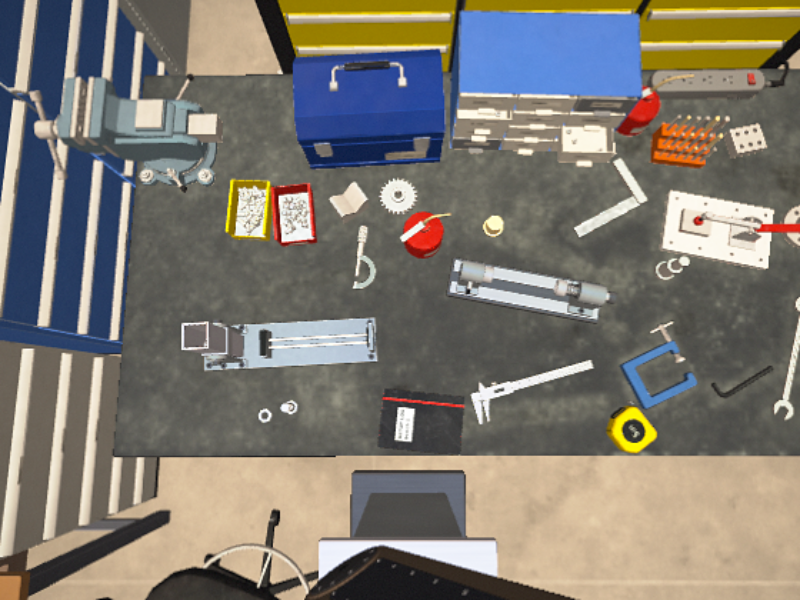

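The scene view shows the upright tube at about (172,290), its rods ending at (285,262), and the bench centre at about (340,190). The top view has the tube at (195,337) on the left, the rods running right to (372,340), and the bench centre between (455,272) and (605,295). The oil can is at (422,235), the micrometer at (363,265) and the caliper at (530,385). Next I'll build the point clouds.

Create h.py:
```python
import numpy as np, cv2
from workcell import arm, read_camera, camera_params, get_obs
def cloud(p,d,c,T):
    K=c["intrinsics"]; v,u=np.mgrid[:420,:560]
    pts=np.stack([u.ravel(),v.ravel()],1).astype(float)[:,None]
    n=cv2.undistortPoints(pts,K,np.array([c["k1"],0,0,0.]),)[:,0].reshape(420,560,2)
    P=np.dstack([n*d[...,None],d])
    W=P@T[:3,:3].T+T[:3,3]; W[d<=0]=np.nan
    return W
def get(n,f=None):
    c=camera_params(n)
    if f: z=np.load(f);p,d=z['p'],z['d'];T=c['T']
    else:
        if n=="wrist":
            o=get_obs();B=np.eye(4);B[:3,:3]=o['tool_rot'];B[:3,3]=o['position'];T=B@c['mount']
        else: T=c['T']
        p,d=read_camera(n)
    return p,d,cloud(p,d,c,T)
def ortho(W,p,x0,x1,y0,y1,s,zmin=-.02,zmax=1):
    # image up=+x, right=-y ; s px/m
    h,w=int((x1-x0)*s),int((y1-y0)*s);im=np.zeros((h,w,3),np.uint8)
    X=W.reshape(-1,3);C=p.reshape(-1,3)
    m=np.isfinite(X[:,0])&(X[:,2]>zmin)&(X[:,2]<zmax);X=X[m];C=C[m];o=np.argsort(X[:,2]);X=X[o];C=C[o]
    r=((x1-X[:,0])*s).astype(int);c=((y1-X[:,1])*s).astype(int)
    for dr in(-1,0,1):
        for dc in(-1,0,1):
            rr,cc=r+dr,c+dc
            k=(rr>=0)&(rr<h)&(cc>=0)&(cc<w);im[rr[k],cc[k]]=C[k][:,::-1]
    return im
```

Run:
```python
from h import *
for n in("scene","top"):
    p,d,W=get(n,n+"0.npz")
    X=W.reshape(-1,3);ok=np.isfinite(X[:,0]);X=X[ok]
    t=X[(abs(X[:,2])<.02)&(X[:,0]>.3)&(X[:,0]<.6)&(abs(X[:,1])<.4)]
    print(n,"table z med",np.median(t[:,2]),t[:,2].std())
    # tall stuff in stand and bench regions
    for nm,(xa,xb,ya,yb) in dict(stand=(.3,.52,.05,.5),bench=(.4,.62,-.35,.0)).items():
        R=X[(X[:,0]>xa)&(X[:,0]<xb)&(X[:,1]>ya)&(X[:,1]<yb)]
        for lo,hi in((.007,.014),(.015,.021),(.026,.037),(.055,.063),(.07,.1),(.1,.125),(.19,.22)):
            q=R[(R[:,2]>lo)&(R[:,2]<hi)]
            if len(q): print(nm,lo,hi,len(q),q.min(0).round(3),q.max(0).round(3),q.mean(0).round(4))
```

```text
scene table z med 0.0014223645727017287 0.005535154970603135
stand 0.007 0.014 2739 [0.311 0.05  0.007] [0.52  0.384 0.014] [0.477  0.225  0.0105]
stand 0.015 0.021 265 [0.313 0.051 0.015] [0.52  0.372 0.021] [0.4544 0.2723 0.0176]
stand 0.026 0.037 572 [0.375 0.058 0.026] [0.519 0.356 0.037] [0.4899 0.2023 0.0327]
stand 0.055 0.063 270 [0.376 0.059 0.055] [0.52  0.347 0.063] [0.4694 0.214  0.0584]
stand 0.07 0.1 272 [0.456 0.304 0.07 ] [0.518 0.349 0.1  ] [0.4759 0.3342 0.0843]
stand 0.1 0.125 414 [0.454 0.303 0.1  ] [0.518 0.35  0.125] [0.4752 0.3319 0.1138]
stand 0.19 0.22 443 [0.472 0.305 0.19 ] [0.519 0.347 0.209] [0.4946 0.3262 0.1999]
bench 0.007 0.014 401 [ 0.4   -0.35   0.007] [ 0.62  -0.019  0.014] [ 0.531  -0.197   0.0105]
bench 0.015 0.021 828 [ 0.4   -0.35   0.015] [ 0.62  -0.001  0.021] [ 0.5733 -0.2047  0.0178]
bench 0.026 0.037 208 [ 0.547 -0.345  0.026] [ 0.619 -0.095  0.037] [ 0.5833 -0.2226  0.031 ]
bench 0.055 0.063 89 [ 0.559 -0.343  0.055] [ 0.619 -0.096  0.063] [ 0.5859 -0.2154  0.0589]
bench 0.07 0.1 601 [ 0.558 -0.348  0.07 ] [ 0.62  -0.093  0.099] [ 0.5911 -
[... 428 characters left out ...]
.1 63 [0.465 0.304 0.072] [0.519 0.325 0.1  ] [0.4908 0.3079 0.0861]
stand 0.1 0.125 198 [0.457 0.303 0.101] [0.52  0.347 0.124] [0.4823 0.3187 0.114 ]
stand 0.19 0.22 207 [0.475 0.305 0.19 ] [0.518 0.348 0.209] [0.4969 0.3265 0.2013]
bench 0.007 0.014 619 [ 0.4   -0.35   0.007] [ 0.62  -0.     0.014] [ 0.557  -0.1982  0.0117]
bench 0.015 0.021 809 [ 0.4   -0.35   0.015] [ 0.62  -0.     0.021] [ 0.5762 -0.2081  0.0173]
bench 0.026 0.037 163 [ 0.548 -0.344  0.026] [ 0.613 -0.093  0.037] [ 0.5774 -0.2429  0.0305]
bench 0.055 0.063 30 [ 0.561 -0.333  0.055] [ 0.617 -0.095  0.063] [ 0.5842 -0.2182  0.059 ]
bench 0.07 0.1 633 [ 0.56  -0.349  0.07 ] [ 0.62  -0.093  0.099] [ 0.5904 -0.2517  0.0881]
```

Run:
```python
from h import *
ims=[]
for n in("top","scene"):
    p,d,W=get(n,n+"0.npz")
    X=W.reshape(-1,3);X=X[np.isfinite(X[:,0])]
    dz=0.0014 if n=="scene" else 0
    def rect(xa,xb,ya,yb,lo,hi):
        q=X[(X[:,0]>xa)&(X[:,0]<xb)&(X[:,1]>ya)&(X[:,1]<yb)&(X[:,2]-dz>lo)&(X[:,2]-dz<hi)]
        (c,s,a)=cv2.minAreaRect((q[:,:2]*1000).astype(np.float32));return len(q),np.round(c,1),np.round(s,1),round(a,2)
    print(n,"base",rect(.43,.56,.03,.42,.008,.013))
    print(n,"rim",rect(.45,.54,.28,.37,.198,.209))
    print(n,"bed",rect(.53,.69,-.38,-.05,.015,.021))
    q=X[(X[:,0]>.53)&(X[:,0]<.69)&(X[:,1]>-.4)&(X[:,1]<-.05)&(X[:,2]>.045)]
    for y in np.arange(-.4,-.05,.01):
        s=q[(q[:,1]>y)&(q[:,1]<=y+.01)]
        if len(s): print(round(y+.005,3),len(s),s[:,0].min().round(3),s[:,0].max().round(3),"z",s[:,2].max().round(3),"x@top",np.median(s[s[:,2]>s[:,2].max()-.005][:,0]).round(3))
    if n=="top": ims=[ortho(W,p,.42,.56,.03,.41,2000),ortho(W,p,.53,.68,-.39,-.01,2000)]
cv2.imwrite("pics/ortho.png",np.vstack(ims))
```

```text
top base (1755, array([501.1, 220.2]), array([ 83.5, 323.3]), 2.81)
top rim (157, array([496.1, 326.5]), array([42.4, 41.6]), 3.5)
top bed (1033, array([ 606.6, -202.3]), array([325.5,  90.5]), 75.15)
-0.365 28 0.563 0.583 z 0.089 x@top 0.573
-0.355 31 0.565 0.587 z 0.091 x@top 0.573
-0.345 46 0.56 0.593 z 0.098 x@top 0.576
-0.335 69 0.561 0.596 z 0.098 x@top 0.579
-0.325 70 0.562 0.599 z 0.096 x@top 0.581
-0.315 67 0.564 0.602 z 0.098 x@top 0.584
-0.305 86 0.567 0.603 z 0.099 x@top 0.584
-0.295 35 0.574 0.598 z 0.092 x@top 0.585
-0.285 32 0.578 0.604 z 0.092 x@top 0.591
-0.275 47 0.577 0.604 z 0.095 x@top 0.593
-0.265 41 0.579 0.606 z 0.095 x@top 0.59
-0.155 10 0.61 0.628 z 0.095 x@top 0.615
-0.145 45 0.603 0.632 z 0.094 x@top 0.616
-0.135 56 0.601 0.637 z 0.098 x@top 0.618
-0.125 66 0.602 0.636 z 0.098 x@top 0.621
-0.115 78 0.587 0.639 z 0.098 x@top 0.623
-0.105 76 0.588 0.642 z 0.1 x@top 0.623
-0.095 35 0.608 0.634 z 0.096 x@top 0.62
-0.065 6 0.681 0.689 z 0.067 x@top 0.688
-0.055 28 0.674 0.689 z 0.075 x@top 0.687
scene base (2457, array([500.3, 219.9]), array([ 86.5, 326.2]), 2.
[... 273 characters left out ...]
5 0.559 0.594 z 0.098 x@top 0.577
-0.325 63 0.561 0.593 z 0.097 x@top 0.58
-0.315 68 0.563 0.599 z 0.098 x@top 0.581
-0.305 118 0.564 0.6 z 0.097 x@top 0.581
-0.295 33 0.57 0.596 z 0.089 x@top 0.587
-0.285 15 0.577 0.599 z 0.093 x@top 0.59
-0.275 63 0.574 0.605 z 0.095 x@top 0.586
-0.265 38 0.576 0.602 z 0.092 x@top 0.591
-0.155 14 0.602 0.626 z 0.094 x@top 0.617
-0.145 38 0.602 0.625 z 0.095 x@top 0.614
-0.135 52 0.601 0.628 z 0.097 x@top 0.616
-0.125 56 0.601 0.631 z 0.099 x@top 0.619
-0.115 111 0.586 0.638 z 0.099 x@top 0.622
-0.105 123 0.588 0.644 z 0.099 x@top 0.624
-0.095 98 0.606 0.636 z 0.096 x@top 0.618
-0.065 2 0.687 0.687 z 0.07 x@top 0.687
-0.055 23 0.67 0.689 z 0.079 x@top 0.688
```

View pics/ortho.png

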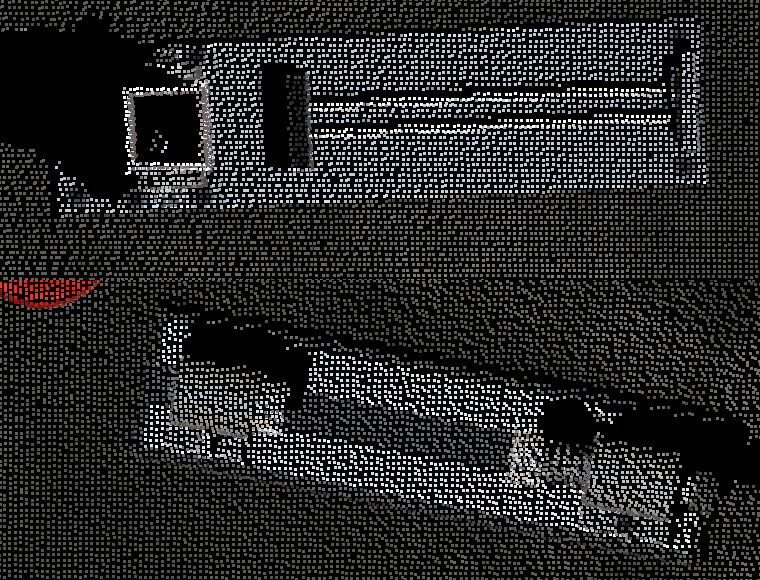

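The ortho view shows the stand's base at the top, with the square tube rim at (167,127) and the rods running to (670,105). Below it is the bench centre, sloping down to the right: the short fixed cup is at the left (270,420) and the long sprung cup at the right (525,455). So the stand's +x and the sprung side both face world -y. I'll write a row helper, then look at the bench centre from the wrist camera on the way over.

Create plan.py:
```python
import numpy as np
from scipy.spatial.transform import Rotation as Ro
from workcell import arm, read_camera, camera_params, get_obs
def Rt(yaw,pitch=0):
    # tool x at world yaw (deg), z down, then ry=pitch in tool
    a=np.radians(yaw);x=np.array([np.cos(a),np.sin(a),0]);z=np.array([0,0,-1.])
    return np.c_[x,np.cross(z,x),z]@Ro.from_rotvec([0,pitch,0],degrees=True).as_matrix()
def rows(p1,R1,n,p0=None,R0=None):
    o=get_obs()
    if p0 is None:p0=o['position']
    if R0 is None:R0=o['tool_rot']
    rv=Ro.from_matrix(R0.T@R1).as_rotvec(degrees=True)/n
    S=sum(np.linalg.matrix_power(Ro.from_rotvec(rv,degrees=True).as_matrix(),k) for k in range(n))
    t=np.linalg.solve(S,R0.T@(np.array(p1)-p0))
    print(n,"x row",t.round(4),rv.round(2),"|t|",np.linalg.norm(t).round(4))
```

Run:
```python
from plan import *
rows([.56,-.2,.30],Rt(258.3),11)
```

```text
11 x row [-0.0581  0.0057 -0.0063] [ 0.01  0.   -5.9 ] |t| 0.0587
```

The manual's scale: shifts go in shares of 62.5 mm and turns go in shares of pi rad. Converting my numbers, -0.058 m is -0.928, -0.006 m is -0.096, -5.9 degrees is -0.0328.

Request:
shift_gripper(moves=[[[-0.928,0.096,-0.096,0,0,-0.0328],[-0.928,0.096,-0.096,0,0,-0.0328],[-0.928,0.096,-0.096,0,0,-0.0328],[-0.928,0.096,-0.096,0,0,-0.0328],[-0.928,0.096,-0.096,0,0,-0.0328],[-0.928,0.096,-0.096,0,0,-0.0328],[-0.928,0.096,-0.096,0,0,-0.0328],[-0.928,0.096,-0.096,0,0,-0.0328],[-0.928,0.096,-0.096,0,0,-0.0328],[-0.928,0.096,-0.096,0,0,-0.0328],[-0.928,0.096,-0.096,0,0,-0.0328],[0,0,0,0,0,0],[0,0,0,0,0,0]]], finger_gap=0)

```text
time_s: 1.72
position: [0.5569, -0.1983, 0.297]
tool_rot: [[-0.201, -0.98, -0.001], [-0.98, 0.201, 0.0], [0.0, 0.001, -1.0]]
wrist_force: [-1.0, 0.1, -0.7]
gripper_width: 0.006
finger_force: 0.0
```

Run:
```python
from h import *
p,d,W=get("wrist"); cv2.imwrite("pics/w1.png",p[:,:,::-1]); np.savez("w1.npz",p=p,d=d,W=W)
o=get_obs();print(o['time_s'],o['position'],o['q'])
```

```text
1.775 [ 0.55670139 -0.19900713  0.2969347 ] [-7.40004066e-01  1.06924476e+01 -4.27323926e+00  1.04043124e-04
 -7.50756048e+01 -1.09452848e+01]
```

View pics/w1.png

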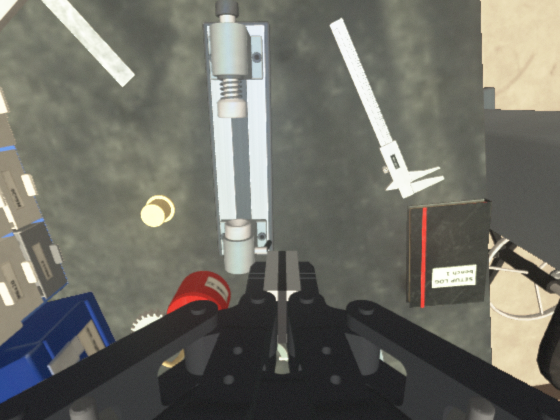

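The wrist view shows the bench centre with its sprung head, coil spring and cup mouth at about (232,115). The fixed cup mouth is at (237,222), and the bed runs vertically between them. Now the fit.

Create fit.py:
```python
from h import *
import sys
from scipy.optimize import least_squares
W=np.load(sys.argv[1])['W'];X=W.reshape(-1,3);X=X[np.isfinite(X[:,0])]
t=X[(abs(X[:,2])<.012)&(X[:,0]>.4)&(X[:,0]<.54)&(X[:,1]>-.3)&(X[:,1]<-.1)];print("table",np.median(t[:,2]))
b=np.array([.2023,.9793]);a=np.array([b[1],-b[0]]);o=np.array([.604,-.2065])
q=X-np.r_[o,0];L=np.c_[q[:,:2]@a,q[:,:2]@b,X[:,2]]
def ext(m,ax):
    v=L[m][:,ax];return np.percentile(v,[1,50,99]).round(4)
bed=(abs(L[:,2]-.018)<.004)&(abs(L[:,0])<.06)&(abs(L[:,1])<.165)
(c,s,an)=cv2.minAreaRect((L[bed][:,:2]*1000).astype(np.float32));print("bed",c,s,an)
for nm,m in dict(fix=(L[:,1]>.058)&(L[:,1]<.075),spr=(L[:,1]<-.056)&(L[:,1]>-.066)).items():
    m=m&(abs(L[:,0])<.03)&(L[:,2]>.07)
    P=L[m]
    r=least_squares(lambda k:np.hypot(P[:,0]-k[0]-k[1]*0,P[:,2]-k[1])-.015,[0,.078],loss='soft_l1',f_scale=.002)
    print(nm,m.sum(),"axis x,z",r.x.round(4),"y",ext(m,1),"resid",np.std(r.fun).round(4))
top=(abs(L[:,0])<.008)&(L[:,2]>.082)
y=np.sort(L[top][:,1]);y=y[abs(y)<.15]
g=np.diff(y);k=np.argmax(g);print("mouth gap",y[k].round(4),y[k+1].round(4))
for lo in (.094,):
    m=(L[:,2]>lo)&(abs(L[:,0])<.02)&(abs(L[:,1])<.16);print("heads y",[ext(m&(L[:,1]>0),1),ext(m&(L[:,1]<0),1)],"x",ext(m&(L[:,1]>0),0),ext(m&(L[:,1]<0),0))
```

```bash
python3 fit.py w1.npz
```

```text
table 0.00028820162149795214
bed (4.882061004638672, 1.8500213623046875) (329.415771484375, 92.16130828857422) 86.69022369384766
fix 491 axis x,z [0.0024 0.0789] y [0.0582 0.0671 0.0748] resid 0.0024
spr 172 axis x,z [0.0043 0.0779] y [-0.0655 -0.0632 -0.0604] resid 0.0007
mouth gap 0.0023 0.0546
heads y [array([1.000e-04, 6.800e-03, 1.081e-01]), array([-0.1395, -0.0123, -0.0007])] x [-0.0198 -0.0128  0.0092] [-0.0194 -0.0054  0.0117]
```

```bash
sed -i 's/X=X\[np.isfinite(X\[:,0\])\]/X=X[np.isfinite(X[:,0])\&(X[:,2]<.11)]/' fit.py
```

Add to fit.py:
```python
# bed edges: for each y slice, x-extent of points at bed height
E0=[]
for y in np.arange(-.09,.06,.01):
    m=(abs(L[:,2]-.018)<.003)&(abs(L[:,0])<.055)&(abs(L[:,1]-y)<.005);v=np.sort(L[m][:,0])
    if len(v)>8: E0.append([y,v[1],v[-2]])
E0=np.array(E0);print("bed edges fit lo,hi",np.polyfit(E0[:,0],E0[:,1],1).round(4),np.polyfit(E0[:,0],E0[:,2],1).round(4))
for x in(-.03,0,.03):
    m=(abs(L[:,2]-.018)<.004)&(abs(L[:,0]-x)<.006)&(abs(L[:,1])<.17);print(x,"bed y",np.sort(L[m][:,1])[[1,-2]].round(4) if m.sum()>3 else 0)
```

```bash
python3 fit.py w1.npz
```

Run:
```python
from h import *
for n in("top","scene"):
    p,d,W=get(n,n+"0.npz");np.savez(n+"W.npz",W=W)
```

```bash
for n in top scene; do echo $n; python3 fit.py ${n}W.npz;done
```

```text
table 0.00028820162149795214
bed (4.882061004638672, 1.8500213623046875) (329.415771484375, 92.16130828857422) 86.69022369384766
fix 491 axis x,z [0.0024 0.0789] y [0.0582 0.0671 0.0748] resid 0.0024
spr 172 axis x,z [0.0043 0.0779] y [-0.0655 -0.0632 -0.0604] resid 0.0007
mouth gap -0.0604 0.0546
heads y [array([0.0706, 0.0902, 0.1095]), array([-0.1441, -0.1229, -0.1003])] x [-0.0066  0.0023  0.0104] [-0.0044  0.0046  0.0132]
bed edges fit lo,hi [-0.008  -0.0305] [-0.0147  0.0374]
-0.03 bed y [-0.1611  0.1178]
0 bed y [-0.1602  0.0718]
0.03 bed y [-0.1601  0.1697]
top
table -0.0003072760426983123
bed (1.5772247314453125, 2.2267913818359375) (326.4308166503906, 90.46144104003906) 86.81945037841797
fix 79 axis x,z [0.0006 0.078 ] y [0.0582 0.0671 0.0745] resid 0.0018
spr 38 axis x,z [0.0012 0.0773] y [-0.066  -0.0619 -0.0596] resid 0.0023
mouth gap -0.0597 0.0549
heads y [array([0.0666, 0.0898, 0.1101]), array([-0.1431, -0.1199, -0.0671])] x [-0.0104 -0.0013  0.0065] [-0.0081  0.0012  0.0102]
bed edges fit lo,hi [ 0.0067 -0.0314] [-0.0098  0.0331]
-0.03 bed y [-0.1566  0.1245]
0 bed y [-0.1006  0.121 ]
0.03 bed y [-0.0995  0.1246]
scene
table 0.0013802059233469777
bed (-0.11742782592773438, 2.25030517578125) (77.83050537109375, 324.42596435546875) 0.11494626849889755
fix 65 axis x,z [0.0001 0.0799] y [0.0596 0.0669 0.0748] resid 0.0019
spr 40 axis x,z [-0.0007  0.0745] y [-0.0657 -0.0632 -0.0596] resid 0.0032
mouth gap -0.0595 0.0538
heads y [array([0.0612, 0.0895, 0.1094]), array([-0.1435, -0.1229, -0.0829])] x [-0.0137 -0.0017  0.0092] [-0.0075 -0.0007  0.009 ]
bed edges fit lo,hi [-0.0184 -0.0346] [-0.0637  0.0287]
-0.03 bed y [-0.1561  0.1236]
0 bed y [-0.1027  0.1242]
0.03 bed y [-0.101   0.1645]
```

Run:
```python
from plan import *
O=np.array([.4957,.3260]);u=np.array([.0488,-.9988])
rows(np.r_[O+u*-.075,.27],Rt(272.8),11)
h=.011
prev=None
for i,th in enumerate(np.r_[np.linspace(0,1.5708,12),np.linspace(1.5708,1.955,6)[1:]]):
    s,c=np.sin(th),np.cos(th)
    if th<=1.571: r=.080+.012*min(th/1.57,1); off=-h
    else: r=.070; off=h
    x=-.02*c+r*s+off; z=.104+.02*s+r*c
    if prev is not None: print(round(th,2),"pos",round(x,4),round(z,4),"d",round((x-prev[0])*1e3,1),round(-(z-prev[1])*1e3,1))
    else: print(x,z)
    prev=(x,z)
```

```text
11 x row [-0.0539  0.0107  0.0024] [ 0.   -0.   -1.32] |t| 0.0551
-0.031 0.184
0.14 pos -0.0193 0.1871 d 11.7 -3.1
0.29 pos -0.007 0.1885 d 12.2 -1.4
0.43 pos 0.0054 0.1881 d 12.4 0.4
0.57 pos 0.0178 0.1858 d 12.4 2.3
0.71 pos 0.0298 0.1817 d 12.1 4.1
0.86 pos 0.0413 0.1758 d 11.5 5.9
1.0 pos 0.0519 0.1682 d 10.6 7.6
1.14 pos 0.0614 0.1591 d 9.5 9.2
1.29 pos 0.0696 0.1485 d 8.1 10.6
1.43 pos 0.0761 0.1367 d 6.6 11.8
1.57 pos 0.081 0.124 d 4.9 12.7
1.65 pos 0.0823 0.1186 d 1.3 5.4
1.72 pos 0.0832 0.113 d 0.9 5.5
1.8 pos 0.0837 0.1075 d 0.5 5.6
1.88 pos 0.0838 0.1019 d 0.1 5.6
1.96 pos 0.0834 0.0963 d -0.4 5.6
```

To row units: -0.054 m is -0.864, 0.046 m is 0.736, -1.32 degrees is -0.0073.

Request:
shift_gripper(moves=[[[-0.864,0.1712,0.0384,0,0,-0.0073],[-0.864,0.1712,0.0384,0,0,-0.0073],[-0.864,0.1712,0.0384,0,0,-0.0073],[-0.864,0.1712,0.0384,0,0,-0.0073],[-0.864,0.1712,0.0384,0,0,-0.0073],[-0.864,0.1712,0.0384,0,0,-0.0073],[-0.864,0.1712,0.0384,0,0,-0.0073],[-0.864,0.1712,0.0384,0,0,-0.0073],[-0.864,0.1712,0.0384,0,0,-0.0073],[-0.864,0.1712,0.0384,0,0,-0.0073],[-0.864,0.1712,0.0384,0,0,-0.0073],[0,0,0.64,0,0,0],[0,0,0.736,0,0,0],[0,0,0,0,0,0]]], finger_gap=0)

```text
time_s: 3.52
position: [0.4914, 0.3989, 0.1809]
tool_rot: [[0.048, -0.999, -0.005], [-0.999, -0.048, -0.006], [0.006, 0.005, -1.0]]
wrist_force: [0.4, 0.3, 0.5]
gripper_width: -0.002
finger_force: 0.0
```

Run:
```python
from plan import *
O=np.array([.4957,.3260]);u=np.array([.0488,-.9988])
rows(np.r_[O+u*-.036,.184],Rt(272.8),2)
```

```text
2 x row [ 0.0185 -0.0004 -0.0015] [ 0.15 -0.17 -0.04] |t| 0.0186
```

To row units: 0.0185 m is 0.296, 0.0124 m is 0.1984.

Request:
shift_gripper(moves=[[[0.296,0,-0.024,0,0,0],[0.296,0,-0.024,0,0,0],[0.128,0,-0.024,0,0,0],[0.144,0,-0.024,0,0,0],[0.192,0,-0.0224,0,0,0],[0.1984,0,0.0064,0,0,0],[0.1984,0,0.0368,0,0,0],[0.1936,0,0.0656,0,0,0],[0.184,0,0.0944,0,0,0],[0.1696,0,0.1216,0,0,0],[0.0768,0,0.0736,0,0,0],[0.0752,0,0.0736,0,0,0],[0.0656,0,0.0848,0,0,0],[0.064,0,0.0848,0,0,0],[0.0528,0,0.0944,0,0,0],[0.0528,0,0.0944,0,0,0],[0.04,0,0.1008,0,0,0],[0.0384,0,0.1024,0,0,0]]], finger_gap=0)

```text
time_s: 5.78
position: [0.5, 0.2478, 0.1273]
tool_rot: [[0.05, -0.999, 0.0], [-0.999, -0.05, 0.0], [-0.0, -0.0, -1.0]]
wrist_force: [-0.5, 1.3, 4.0]
gripper_width: -0.002
finger_force: 1.8
```

Run:
```python
from h import *
from plan import *
O=np.array([.4957,.3260]);u=np.array([.0488,-.9988])
o=get_obs();q=o['position'][:2]-O;print(q@u,q@[.9988,.0488],o['position'][2])
p,d,W=get("scene");cv2.imwrite("pics/s1.png",p[150:400,60:420,::-1])
```

```text
0.07828836715053449 0.0004566831843332347 0.12729256456903593
```

View pics/s1.png

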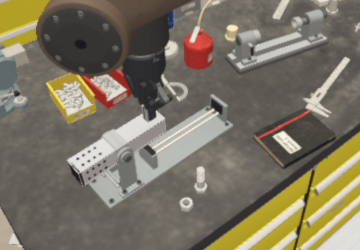

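The scene crop shows the tube lying about level with the shut fingers on its back face near (155,105), and the rods clear ahead of it. I'll carry on down slowly.

To row units: 0.003 m is 0.048, 0.0025 m is 0.04.

Request:
shift_gripper(moves=[[[0.008,0,0.048,0,0,0],[0.008,0,0.048,0,0,0],[0.008,0,0.048,0,0,0],[0.008,0,0.048,0,0,0],[0,0,0.04,0,0,0],[0,0,0.04,0,0,0],[0,0,0.04,0,0,0],[0,0,0.04,0,0,0],[0,0,0.032,0,0,0],[0,0,0.032,0,0,0],[0,0,0.024,0,0,0],[0,0,0.024,0,0,0]]], finger_gap=0)

```text
time_s: 7.32
position: [0.4998, 0.2461, 0.0983]
tool_rot: [[0.05, -0.999, -0.0], [-0.999, -0.05, 0.0], [-0.0, 0.0, -1.0]]
wrist_force: [-1.1, -0.1, 1.2]
gripper_width: 0.002
finger_force: 0.6
```

To row units: 0.0015 m is 0.024.

Request:
shift_gripper(moves=[[[0,0,0.024,0,0,0],[0,0,0.024,0,0,0],[0,0,0.024,0,0,0],[0,0,0,0,0,0]]], finger_gap=0)

```text
time_s: 7.82
position: [0.5007, 0.2458, 0.0958]
tool_rot: [[0.051, -0.999, 0.002], [-0.999, -0.051, -0.0], [0.0, -0.002, -1.0]]
wrist_force: [-2.4, -4.4, 14.0]
gripper_width: 0.002
finger_force: 7.5
```

Request:
shift_gripper(moves=[[[0,0,-0.8,0,0,0],[0.16,0,-0.96,0,0,0],[0.24,0,-0.8,0,0,0],[0,0,0,0,0,0],[0,0,0,0,0,0]]], finger_gap=0.55)

```text
time_s: 8.45
position: [0.5009, 0.2209, 0.2538]
tool_rot: [[0.05, -0.999, -0.0], [-0.999, -0.05, 0.001], [-0.001, 0.0, -1.0]]
wrist_force: [-0.0, -0.6, -1.0]
gripper_width: 0.549
finger_force: 0.0
```

Run:
```python
from h import *
p,d,W=get("wrist");np.savez("w2.npz",p=p,d=d,W=W);cv2.imwrite("pics/w2.png",p[:,:,::-1])
p,d,W=get("top");np.savez("t2.npz",p=p,d=d,W=W)
p,d,W=get("scene");np.savez("s2.npz",p=p,d=d,W=W)
```

```text
(no output)
```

View pics/w2.png

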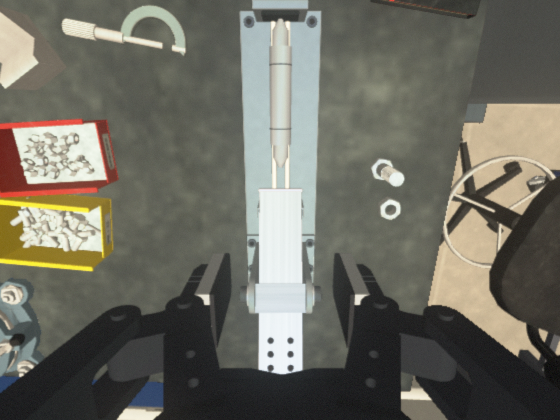

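The wrist view shows the tube right over and the arbor lying straight on the rods. Its thick part runs from (281,65) to (281,130), its near point is at (280,165) and its far end is close to the end plate. Now I'll measure it.

Run:
```python
from h import *
from scipy.optimize import least_squares
O=np.array([.4957,.3260]);u=np.array([.0488,-.9988]);v=np.array([.9988,.0488])
for f in("w2","t2","s2"):
    X=np.load(f+".npz")['W'].reshape(-1,3);X=X[np.isfinite(X[:,0])]
    L=np.c_[(X[:,:2]-O)@u,(X[:,:2]-O)@v,X[:,2]]
    a=L[(abs(L[:,1])<.014)&(L[:,0]>.105)&(L[:,0]<.252)&(L[:,2]>.036)&(L[:,2]<.062)]
    xs=np.sort(a[:,0]); print(f,len(a),"x ext",xs[[0,2,-3,-1]].round(4))
    r=np.hypot(0,0)
    big=a[a[:,2]>.0515-.0005]; print("  big x",np.percentile(big[:,0],[1,99]).round(4),"zmax",np.percentile(a[:,2],99).round(4))
    m=a[(a[:,0]>.145)&(a[:,0]<.22)]
    s=least_squares(lambda k:np.hypot(m[:,1]-k[0]-k[2]*(m[:,0]-.18),m[:,2]-k[1])-.011,[0,.042,0],loss='soft_l1',f_scale=.002)
    print("  y,z,slope",s.x.round(4),np.std(s.fun).round(4))
    e=L[(abs(L[:,1])<.03)&(L[:,0]>.235)&(L[:,0]<.28)&(L[:,2]>.05)&(L[:,2]<.065)];print("  endplate x",np.percentile(e[:,0],[2,50,98]).round(4) if len(e) else 0)
    tm=L[(abs(L[:,1])<.018)&(L[:,0]>.06)&(L[:,0]<.11)&(L[:,2]>.075)];print("  mouth",tm[np.argmax(tm[:,0])].round(4))
```

```text
w2 2769 x ext [0.1134 0.1137 0.2519 0.252 ]
  big x [0.1383 0.2286] zmax 0.0541
  y,z,slope [0.0026 0.0419 0.0028] 0.0006
  endplate x [0.2413 0.2584 0.2643]
  mouth [ 0.1007 -0.0166  0.0872]
t2 386 x ext [0.1141 0.1166 0.2494 0.2517]
  big x [0.1363 0.231 ] zmax 0.0551
  y,z,slope [0.0006 0.0414 0.0031] 0.0015
  endplate x [0.2414 0.2594 0.2647]
  mouth [0.11   0.0125 0.6902]
s2 525 x ext [0.1131 0.1158 0.2509 0.2517]
  big x [0.1279 0.2424] zmax 0.0563
  y,z,slope [ 0.0007  0.0429 -0.0018] 0.0014
  endplate x [0.2394 0.2588 0.266 ]
  mouth [ 0.1092 -0.0143  0.4152]
```

Run:
```python
from plan import *
rows([.5057,.1428,.09],Rt(272.8),4)
rows([.5057,.1428,.021],Rt(272.8),4,p0=[.5057,.1428,.09],R0=Rt(272.8))
```

```text
4 x row [ 0.0195 -0.0003  0.0407] [ 0.03 -0.02  0.02] |t| 0.0451
4 x row [0.     0.     0.0172] [0. 0. 0.] |t| 0.0172
```

To row units: 0.0407 m is 0.6512, 0.02 m is 0.32.

Request:
shift_gripper(moves=[[[0.312,-0.0048,0.6512,0,0,0],[0.312,-0.0048,0.6512,0,0,0],[0.312,-0.0048,0.6512,0,0,0],[0.312,-0.0048,0.6512,0,0,0],[0,0,0.32,0,0,0],[0,0,0.32,0,0,0],[0,0,0.288,0,0,0],[0,0,0.176,0,0,0],[0,0,0,0,0,0]]], finger_gap=0.55)

```text
time_s: 9.72
position: [0.5057, 0.1427, 0.0213]
tool_rot: [[0.05, -0.999, -0.002], [-0.999, -0.05, -0.002], [0.001, 0.002, -1.0]]
wrist_force: [-0.4, -0.7, 0.6]
gripper_width: 0.552
finger_force: 0.0
```

Request:
shift_gripper(moves=[[[0,0,0,0,0,0],[0,0,0,0,0,0],[0,0,0,0,0,0],[0,0,0,0,0,0],[0,0,0,0,0,0]]], finger_gap=0)

```text
time_s: 10.35
position: [0.5065, 0.1433, 0.0231]
tool_rot: [[0.05, -0.999, 0.001], [-0.999, -0.05, 0.001], [-0.001, -0.001, -1.0]]
wrist_force: [-2.2, 0.1, 7.1]
gripper_width: 0.235
finger_force: 58.8
```

The manual's scale: shifts go in shares of 62.5 mm and turns go in shares of pi rad. Converting my numbers, -0.06 m is -0.96, -0.02 m is -0.32.

Request:
shift_gripper(moves=[[[0,0,-0.16,0,0,0],[0,0,-0.48,0,0,0],[0,0,-0.96,0,0,0],[0,0,-0.96,0,0,0],[0,0,-0.32,0,0,0],[0,0,0,0,0,0]]], finger_gap=0)

```text
time_s: 11.1
position: [0.5068, 0.1434, 0.2043]
tool_rot: [[0.05, -0.999, 0.003], [-0.999, -0.05, 0.002], [-0.002, -0.003, -1.0]]
wrist_force: [0.1, -0.4, -3.8]
gripper_width: 0.236
finger_force: 59.7
```

Run:
```python
from plan import *
rows([.6047,-.2121,.19],Rt(258.85),9)
o=get_obs();print(o['wrist_force'],o['ft_torque'])
```

```text
9 x row [ 0.0389 -0.0132  0.0016] [-0.02  0.02  1.56] |t| 0.0411
[ 0.12601984 -0.35983725 -3.80938819] [ 0.01448207  0.04287675 -0.01736474]
```

To row units: 0.039 m is 0.624, 0.03 m is 0.48, 1.56 degrees is 0.0087.

Request:
shift_gripper(moves=[[[0.624,-0.2112,0.0256,0,0,0.0087],[0.624,-0.2112,0.0256,0,0,0.0087],[0.624,-0.2112,0.0256,0,0,0.0087],[0.624,-0.2112,0.0256,0,0,0.0087],[0.624,-0.2112,0.0256,0,0,0.0087],[0.624,-0.2112,0.0256,0,0,0.0087],[0.624,-0.2112,0.0256,0,0,0.0087],[0.624,-0.2112,0.0256,0,0,0.0087],[0.624,-0.2112,0.0256,0,0,0.0087],[0,0,0.48,0,0,0],[0,0,0.48,0,0,0],[0,0,0,0,0,0],[0,0,0,0,0,0]]], finger_gap=0)

```text
time_s: 12.72
position: [0.6042, -0.2135, 0.128]
tool_rot: [[-0.193, -0.981, -0.001], [-0.981, 0.193, -0.0], [0.001, 0.001, -1.0]]
wrist_force: [1.3, 0.7, -2.4]
gripper_width: 0.241
finger_force: 59.5
```

Run:
```python
from h import *
p,d,W=get("wrist");np.savez("w3.npz",p=p,d=d,W=W);a=p[:,:,::-1]
p,d,W=get("top");np.savez("t3.npz",p=p,d=d,W=W);b=cv2.resize(p[130:290,290:450,::-1],(420,420))
p,d,W=get("scene");np.savez("s3.npz",p=p,d=d,W=W)
cv2.imwrite("pics/w3.png",np.hstack([a[:,120:500],b]))
o=get_obs();print(o['time_s'],o['position'],o['tool_rot'].round(4))
```

```text
12.875 [ 0.60484953 -0.21331704  0.12929226] [[-1.932e-01 -9.811e-01  2.000e-03]
 [-9.812e-01  1.932e-01 -3.000e-04]
 [-1.000e-04 -2.000e-03 -1.000e+00]]
```

View pics/w3.png

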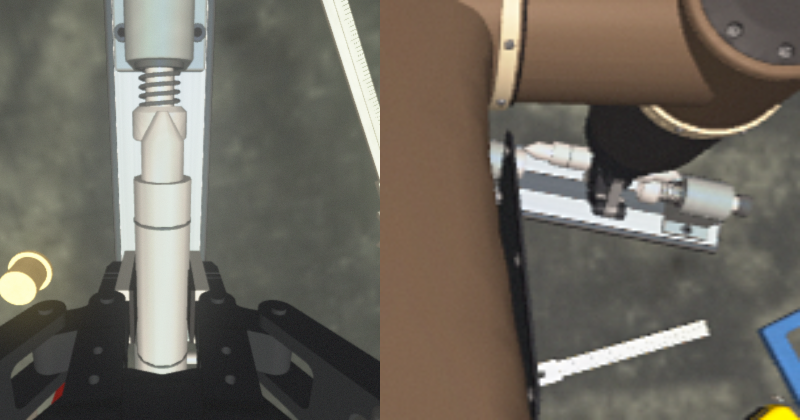

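In the wrist view the arbor is held level, with its point at about (162,112) over the sprung cup at (160,120) and nearly in line with it. Next I'll measure the arbor and the cup in the tool frame.

Create tool.py:
```python
from h import *
import sys
from scipy.optimize import least_squares
def cyl(P,r,x0):
    # axis along tool x: y=k0+k2*(x-x0), z=k1+k3*(x-x0)
    s=least_squares(lambda k:np.hypot(P[:,1]-k[0]-k[2]*(P[:,0]-x0),P[:,2]-k[1]-k[3]*(P[:,0]-x0))-r,[0,P[:,2].min()+r,0,0],loss='soft_l1',f_scale=.001)
    return s.x.round(4),np.std(s.fun).round(4)
```

Run:
```python
from tool import *
W=np.load("w3.npz")['W'];o=get_obs();R=o['tool_rot'];t=o['position']
L=((W-t)@R).reshape(-1,3);L=L[np.isfinite(L[:,0])]
a=L[(abs(L[:,1])<.013)&(L[:,2]>-.035)&(L[:,2]<-.005)&(L[:,0]>.014)&(L[:,0]<.085)]
print("arbor tip x",np.sort(a[:,0])[[-8,-3,-1]])
m=a[(a[:,0]<.042)];print("body r11 (y,z,sy,sz)@x=.03",cyl(m,.011,.03),len(m))
m=a[(a[:,0]>.0485)&(a[:,0]<.0575)];print("journal r8",cyl(m,.008,.053),len(m))
# step position
for x in np.arange(.036,.074,.002):
    s=a[abs(a[:,0]-x)<.001]
    if len(s):print(round(x,3),len(s),"zmin",np.percentile(s[:,2],5).round(4),"yw",np.ptp(s[:,1]).round(4),s[:,1].mean().round(4))
c=L[(abs(L[:,1])<.02)&(L[:,2]>.03)&(L[:,2]<.055)&(L[:,0]>.04)&(L[:,0]<.12)]
e=c[(abs(c[:,1])>.004)];print("cup x edges",np.sort(c[:,0])[[0,3,10]])
m=c[(c[:,0]>.056)&(c[:,0]<.066)];print("cup r15",cyl(m,.015,.06),len(m))
h=L[(abs(L[:,1])<.025)&(L[:,2]>.025)&(L[:,2]<.055)&(L[:,0]>.1)&(L[:,0]<.14)];print("head r18",cyl(h,.018,.12),len(h))
```

```text
arbor tip x [0.07051215 0.07053683 0.07054306]
body r11 (y,z,sy,sz)@x=.03 (array([ 0.0002, -0.0173, -0.0013, -0.0019]), np.float64(0.0005)) 3976
journal r8 (array([ 0.0001, -0.0174, -0.0118, -0.0055]), np.float64(0.0005)) 1083
0.036 305 zmin -0.0289 yw 0.0209 0.0003
0.038 302 zmin -0.0288 yw 0.0209 0.0003
0.04 314 zmin -0.0288 yw 0.0208 0.0002
0.042 306 zmin -0.0288 yw 0.0206 0.0003
0.044 319 zmin -0.0289 yw 0.0209 -0.0001
0.046 482 zmin -0.0286 yw 0.021 0.0001
0.048 239 zmin -0.0258 yw 0.015 0.0001
0.05 238 zmin -0.0258 yw 0.0154 0.0001
0.052 241 zmin -0.026 yw 0.0153 0.0003
0.054 249 zmin -0.0261 yw 0.0152 0.0002
0.056 243 zmin -0.0259 yw 0.0151 0.0002
0.058 249 zmin -0.0259 yw 0.015 0.0002
0.06 255 zmin -0.0258 yw 0.0149 0.0001
0.062 238 zmin -0.025 yw 0.0138 0.0001
0.064 205 zmin -0.0239 yw 0.0121 0.0
0.066 158 zmin -0.023 yw 0.0095 0.0001
0.068 117 zmin -0.0217 yw 0.0074 0.0001
0.07 66 zmin -0.0208 yw 0.0053 0.0001
cup x edges [0.05350459 0.05407613 0.05458659]
cup r15 (array([-0.0013,  0.0515,  0.0114,  0.0062]), np.float64(0.0004)) 492
head r18 (array([-0.0014,  0.0515, -0.0008,  0.0065]), np.float64(0.0006)) 3162
```

Create ins.py:
```python
from plan import *
F=Rt(258.86); T0=np.array([.60485,-.21332,.12929])   # reference frame for the measurements
m=np.array([.0005,.0001,-.0174]); y0=-.0008; za=.0515
def pose(tipx,tilt,dz=0):
    "world TCP pose with the sprung tip at (tipx,y0,za+dz) in F, arbor tilted by tilt deg (sprung end low)"
    A=Ro.from_rotvec([0,-tilt,0],degrees=True).as_matrix()
    tcp=np.array([tipx,y0,za+dz])-A@(m+[.07,0,0])
    return T0+F@tcp,F@A
```

Run:
```python
from ins import *
P0=pose(.049,15,-.045);P1=pose(.049,15,.0003);P2=pose(.082,15,.0003);P3=pose(.082,0);P4=pose(.070,0)
rows(*P0,4)
for a,b,n in((P0,P1,5),(P1,P2,11),(P2,P3,8),(P3,P4,6)): rows(*b,n,*a)
for p in(P0,P1,P2,P3,P4):print(p[0].round(4))
o=get_obs();print(o['position'])
```

```text
4 x row [-0.0058 -0.0002  0.0018] [-0.03 -3.75  0.  ] |t| 0.0061
5 x row [0.0023 0.     0.0088] [0. 0. 0.] |t| 0.0091
11 x row [ 0.0029 -0.     -0.0008] [0. 0. 0.] |t| 0.003
8 x row [0.0006 0.     0.0023] [-0.    1.87  0.  ] |t| 0.0023
6 x row [-0.002 -0.     0.   ] [0. 0. 0.] |t| 0.002
[ 0.6103 -0.1903  0.1242]
[ 0.6103 -0.1903  0.0789]
[ 0.6039 -0.2227  0.0789]
[ 0.6035 -0.2248  0.0604]
[ 0.6058 -0.213   0.0604]
[ 0.60484953 -0.21331704  0.12929226]
```

To row units: 0.0088 m is 0.1408, -0.0058 m is -0.0928, -3.75 degrees is -0.0208.

Request:
shift_gripper(moves=[[[-0.0928,-0.0032,0.0288,0,-0.0208,0],[-0.0928,-0.0032,0.0288,0,-0.0208,0],[-0.0928,-0.0032,0.0288,0,-0.0208,0],[-0.0928,-0.0032,0.0288,0,-0.0208,0],[0.0368,0,0.1408,0,0,0],[0.0368,0,0.1408,0,0,0],[0.0368,0,0.1408,0,0,0],[0.0368,0,0.1408,0,0,0],[0,0,0,0,0,0],[0,0,0,0,0,0]]], finger_gap=0)

```text
time_s: 14.12
position: [0.6097, -0.19, 0.0868]
tool_rot: [[-0.187, -0.981, 0.05], [-0.948, 0.193, 0.254], [-0.259, -0.0, -0.966]]
wrist_force: [0.1, -0.2, -3.0]
gripper_width: 0.241
finger_force: 59.6
```

```bash
python3 - <<'E'
from ins import *
rows(*pose(.049,15,.0003),2)
E
```

```text
2 x row [ 0.0011 -0.0003  0.0038] [-0.01 -0.01 -0.  ] |t| 0.004
```

To row units: 0.0038 m is 0.0608, 0.0011 m is 0.0176.

Request:
shift_gripper(moves=[[[0.0176,-0.0048,0.0608,0,0,0],[0.0176,-0.0048,0.0608,0,0,0],[0,0,0,0,0,0],[0,0,0,0,0,0]]], finger_gap=0)

```text
time_s: 14.62
position: [0.6101, -0.1903, 0.0788]
tool_rot: [[-0.187, -0.981, 0.05], [-0.948, 0.194, 0.254], [-0.259, -0.0, -0.966]]
wrist_force: [0.1, -0.3, -3.0]
gripper_width: 0.237
finger_force: 59.6
```

```bash
python3 - <<'E'
from tool import *
import ins
p,d,W=get("wrist");o=get_obs();print(o['position'])
cv2.imwrite("pics/w4.png",p[:,120:500,::-1])
# arbor in tool frame
L=((W-o['position'])@o['tool_rot']).reshape(-1,3);L=L[np.isfinite(L[:,0])]
a=L[(abs(L[:,1])<.013)&(L[:,2]>-.035)&(L[:,2]<-.010)&(L[:,0]>.014)&(L[:,0]<.042)]
print("arbor y,z,s",cyl(a,.011,.03))
t=np.array([.0705,.0001,-.0174]);tip=ins.F.T@(o['position']+o['tool_rot']@t-ins.T0);print("tip in F",tip.round(4))
G=((W-ins.T0)@ins.F).reshape(-1,3);G=G[np.isfinite(G[:,0])]
c=G[(abs(G[:,1])<.018)&(G[:,2]>.034)&(G[:,2]<.052)&(G[:,0]>.05)&(G[:,0]<.075)]
c=c[c[:,0]>.0555];m=c[c[:,0]<.066];print("cup",cyl(m,.015,.06),len(m))
h=G[(abs(G[:,1])<.02)&(G[:,2]>.028)&(G[:,2]<.05)&(G[:,0]>.1)&(G[:,0]<.135)];print("head",cyl(h,.018,.12),len(h))
E
```

```text
[ 0.61012811 -0.19037329  0.07891922]
arbor y,z,s (array([-0.0003, -0.0183, -0.0015, -0.0002]), np.float64(0.0005))
tip in F [ 0.0491 -0.0006  0.0518]
cup (array([-0.0013,  0.0515, -0.0047, -0.0006]), np.float64(0.0005)) 3163Traceback (most recent call last):
  File "<stdin>", line 13, in <module>
  File "tool.py", line 6, in cyl
    s=least_squares(lambda k:np.hypot(P[:,1]-k[0]-k[2]*(P[:,0]-x0),P[:,2]-k[1]-k[3]*(P[:,0]-x0))-r,[0,P[:,2].min()+r,0,0],loss='soft_l1',f_scale=.001)
                                                                                                      ~~~~~~~~~~^^
    return umr_minimum(a, axis, None, out, keepdims, initial, where)
ValueError: zero-size array to reduction operation minimum which has no identity
```

View pics/w4.png

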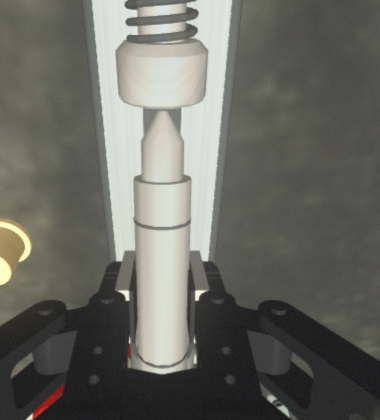

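The arbor's point at (163,112) sits just in front of the cup mouth, which spans (118–207, 100), and is centred on it. I'll push in now.

To row units: 0.0029 m is 0.0464, -0.0008 m is -0.0128.

Request:
shift_gripper(moves=[[[0.0464,0,-0.0128,0,0,0],[0.0464,0,-0.0128,0,0,0],[0.0464,0,-0.0128,0,0,0],[0.0464,0,-0.0128,0,0,0],[0.0464,0,-0.0128,0,0,0],[0.0464,0,-0.0128,0,0,0],[0.0464,0,-0.0128,0,0,0],[0,0,0,0,0,0]]], finger_gap=0)

```text
time_s: 15.68
position: [0.606, -0.2108, 0.079]
tool_rot: [[-0.187, -0.981, 0.05], [-0.948, 0.194, 0.254], [-0.259, 0.0, -0.966]]
wrist_force: [1.0, 5.0, -3.2]
gripper_width: 0.235
finger_force: 59.6
```

Request:
shift_gripper(moves=[[[0.0464,0,-0.0128,0,0,0],[0.0464,0,-0.0128,0,0,0],[0.0464,0,-0.0128,0,0,0],[0.0464,0,-0.0128,0,0,0],[0,0,0,0,0,0],[0,0,0,0,0,0]]], finger_gap=0)

```text
time_s: 16.42
position: [0.6039, -0.2216, 0.0791]
tool_rot: [[-0.187, -0.981, 0.05], [-0.947, 0.193, 0.255], [-0.26, 0.0, -0.966]]
wrist_force: [1.5, 9.2, -1.4]
gripper_width: 0.236
finger_force: 59.5
```

```bash
python3 - <<'E'
from ins import *
rows(*pose(.082,15,.0003),1)
rows(*pose(.082,0),8)
E
```

```text
1 x row [ 0.0011 -0.0003 -0.0001] [ 0.    0.08 -0.01] |t| 0.0011
8 x row [ 0.0007 -0.      0.0023] [ 0.    1.88 -0.  ] |t| 0.0024
```

To row units: 0.0023 m is 0.0368, 0.0007 m is 0.0112, 1.88 degrees is 0.0104.

Request:
shift_gripper(moves=[[[0.0112,0,0.0368,0,0.0104,0],[0.0112,0,0.0368,0,0.0104,0],[0.0112,0,0.0368,0,0.0104,0],[0.0112,0,0.0368,0,0.0104,0],[0,0,0,0,0,0]]], finger_gap=0)

```text
time_s: 17.05
position: [0.6038, -0.2219, 0.0693]
tool_rot: [[-0.191, -0.981, 0.025], [-0.973, 0.192, 0.128], [-0.131, 0.0, -0.991]]
wrist_force: [1.2, 8.3, -1.9]
gripper_width: 0.235
finger_force: 59.5
```

Request:
shift_gripper(moves=[[[0.0112,0,0.0368,0,0.0104,0],[0.0112,0,0.0368,0,0.0104,0],[0.0112,0,0.0368,0,0.0104,0],[0.0112,0,0.0368,0,0.0104,0],[0,0,0,0,0,0],[0,0,0,0,0,0]]], finger_gap=0)

```text
time_s: 17.8
position: [0.6034, -0.2243, 0.0599]
tool_rot: [[-0.193, -0.981, 0.0], [-0.981, 0.193, 0.0], [-0.0, -0.0, -1.0]]
wrist_force: [1.0, 8.7, -2.8]
gripper_width: 0.237
finger_force: 59.6
```

```bash
python3 - <<'E'
from ins import *
from tool import *
p,d,W=get("wrist");o=get_obs()
cv2.imwrite("pics/w5.png",p[:,120:500,::-1])
L=((W-o['position'])@o['tool_rot']).reshape(-1,3);L=L[np.isfinite(L[:,0])]
a=L[(abs(L[:,1])<.013)&(L[:,2]>-.035)&(L[:,2]<-.010)&(L[:,0]>.014)&(L[:,0]<.042)]
print("arbor y,z,s",cyl(a,.011,.03));
e=L[(abs(L[:,1])<.008)&(L[:,2]<-.0265)&(L[:,2]>-.032)&(L[:,0]>.03)&(L[:,0]<.06)];print("body end x (.0465)",np.percentile(e[:,0],[97,99]))
rows(*pose(.082,0),1);rows(*pose(.070,0),6)
E
```

```text
arbor y,z,s (array([-0.0004, -0.0186,  0.0011, -0.0007]), np.float64(0.0005))
body end x (.0465) [0.05763599 0.05953843]
1 x row [ 0.0004 -0.0002 -0.0005] [-0.01  0.02 -0.  ] |t| 0.0007
6 x row [-0.0019 -0.     -0.0001] [-0.  0. -0.] |t| 0.0019
```

To row units: -0.0019 m is -0.0304, -0.0001 m is -0.0016.

Request:
shift_gripper(moves=[[[-0.0304,0,-0.0016,0,0,0],[-0.0304,0,-0.0016,0,0,0],[-0.0304,0,-0.0016,0,0,0],[-0.0304,0,-0.0016,0,0,0],[-0.0304,0,-0.0016,0,0,0],[0,0,0,0,0,0],[0,0,0,0,0,0]]], finger_gap=0)

```text
time_s: 18.73
position: [0.6051, -0.2157, 0.0604]
tool_rot: [[-0.194, -0.981, 0.0], [-0.981, 0.194, -0.0], [0.0, -0.0, -1.0]]
wrist_force: [1.7, 4.5, -4.6]
gripper_width: 0.234
finger_force: 59.6
```

Request:
shift_gripper(moves=[[[-0.016,0,0,0,0,0],[-0.016,0,0,0,0,0],[0,0,0,0,0,0],[0,0,0,0,0,0]]], finger_gap=0)

```text
time_s: 19.23
position: [0.6054, -0.214, 0.0605]
tool_rot: [[-0.194, -0.981, -0.0], [-0.981, 0.194, -0.001], [0.001, -0.0, -1.0]]
wrist_force: [0.8, 4.8, -4.6]
gripper_width: 0.237
finger_force: 59.5
```

Run:
```python
from ins import *
rows(*pose(.070,0),1)
```

```text
1 x row [-0.0011 -0.0002  0.0001] [-0.   -0.03 -0.02] |t| 0.0011
```

Request:
shift_gripper(moves=[[[-0.0112,0,0,0,0,0],[0,0,0,0,0,0],[0,0,0,0,0,0]]], finger_gap=0)

```text
time_s: 19.6
position: [0.6055, -0.2135, 0.0605]
tool_rot: [[-0.194, -0.981, -0.0], [-0.981, 0.194, -0.001], [0.001, -0.0, -1.0]]
wrist_force: [0.8, 4.1, -4.4]
gripper_width: 0.236
finger_force: 59.5
```

Request:
shift_gripper(moves=[[[-0.0096,0,0,0,0,0],[0,0,0,0,0,0],[0,0,0,0,0,0]]], finger_gap=0)

```text
time_s: 19.98
position: [0.6055, -0.2131, 0.0605]
tool_rot: [[-0.194, -0.981, -0.0], [-0.981, 0.194, -0.001], [0.001, 0.0, -1.0]]
wrist_force: [0.9, 3.1, -5.1]
gripper_width: 0.234
finger_force: 59.5
```

Request:
shift_gripper(moves=[[[-0.0096,0,0,0,0,0],[0,0,0,0,0,0],[0,0,0,0,0,0]]], finger_gap=0, lines="1,4")

```text
time_s: 20.35
position: [0.6056, -0.2128, 0.0605]
tool_rot: [[-0.194, -0.981, -0.0], [-0.981, 0.194, -0.001], [0.001, 0.0, -1.0]]
wrist_force: [1.4, -2.1, -6.4]
```

To row units: 0.0004 m is 0.0064.

Request:
shift_gripper(moves=[[[0,0,0.0064,0,0,0],[0,0,0,0,0,0]]], finger_gap=0)

```text
time_s: 20.6
position: [0.6056, -0.2127, 0.0604]
tool_rot: [[-0.194, -0.981, -0.0], [-0.981, 0.194, -0.001], [0.001, -0.0, -1.0]]
wrist_force: [0.1, -2.2, -4.6]
gripper_width: 0.239
finger_force: 59.4
```

Request:
shift_gripper(moves=[[[0,0,0,0,0,0],[0,0,0,0,0,0],[0,0,0,0,0,0],[0,0,0,0,0,0]]], finger_gap=0.55)

```text
time_s: 21.1
position: [0.6058, -0.2123, 0.0604]
tool_rot: [[-0.194, -0.981, 0.0], [-0.981, 0.194, -0.001], [0.001, -0.0, -1.0]]
wrist_force: [0.1, 0.5, -0.7]
gripper_width: 0.552
finger_force: 0.0
```

```bash
python3 - <<'E'
from ins import *
from tool import *
p,d,W=get("wrist");o=get_obs();np.savez("w6.npz",p=p,d=d,W=W)
G=((W-T0)@F).reshape(-1,3);G=G[np.isfinite(G[:,0])]
a=G[(abs(G[:,1])<.014)&(G[:,2]>.035)&(G[:,2]<.056)&(G[:,0]>.014)&(G[:,0]<.042)]
print("arbor y,z,s @.03",cyl(a,.011,.03),"expect -.0013 .0515")
cv2.imwrite("pics/w6.png",p[:,120:500,::-1])
E
```

```text
arbor y,z,s @.03 (array([-0.001 ,  0.0503, -0.0012,  0.0011]), np.float64(0.0005)) expect -.0013 .0515
```

View pics/w6.png

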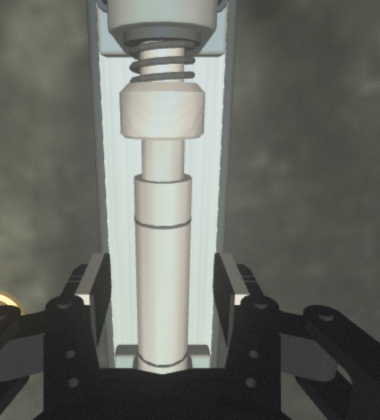

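The arbor is held between the cups with the fingers open on either side, and its point is buried in the sprung cup at about (162,135). I'll retract straight up and check both ends.

To row units: -0.06 m is -0.96, -0.04 m is -0.64.

Request:
shift_gripper(moves=[[[0,0,-0.32,0,0,0],[0,0,-0.48,0,0,0],[0,0,-0.96,0,0,0],[0,0,-0.96,0,0,0],[-0.64,0,0,0,0,0],[-0.48,0,0,0,0,0],[0,0,0,0,0,0],[0,0,0,0,0,0]]], finger_gap=0.55)

```text
time_s: 22.15
position: [0.6192, -0.1437, 0.2301]
tool_rot: [[-0.193, -0.981, -0.0], [-0.981, 0.193, -0.001], [0.001, 0.0, -1.0]]
wrist_force: [-0.2, -0.6, -0.0]
gripper_width: 0.55
finger_force: 0.0
```

```bash
python3 - <<'E'
from ins import *
from tool import *
p,d,W=get("wrist")
G=((W-T0)@F).reshape(-1,3);G=G[np.isfinite(G[:,0])]
a=G[(abs(G[:,1])<.014)&(G[:,2]>.035)&(G[:,2]<.056)&(abs(G[:,0])<.042)]
print("arbor y,z,s @0",cyl(a,.011,0))
t=G[(abs(G[:,1])<.003)&(G[:,2]<.05)&(G[:,2]>.03)]
for x in np.arange(-.09,.1,.004):
    s=t[abs(t[:,0]-x)<.002]
    if len(s):print(round(x,3),s[:,2].min().round(4),end='; ')
cv2.imwrite("pics/w7.png",p[:,:,::-1])
E
```

```text
arbor y,z,s @0 (array([-0.0013,  0.0503, -0.0023,  0.0006]), np.float64(0.0006))
-0.09 0.0324; -0.086 0.0324; -0.082 0.0325; -0.078 0.0326; -0.074 0.0352; -0.07 0.0348; -0.066 0.0353; -0.062 0.0349; -0.058 0.0405; -0.054 0.0412; -0.05 0.0404; -0.046 0.0384; -0.042 0.0378; -0.038 0.0378; -0.034 0.0383; -0.03 0.038; -0.026 0.0376; -0.022 0.0384; -0.018 0.0384; -0.014 0.0382; -0.01 0.0381; -0.006 0.0382; -0.002 0.0378; 0.002 0.0381; 0.006 0.0365; 0.01 0.0373; 0.014 0.0377; 0.018 0.0379; 0.022 0.0377; 0.026 0.0384; 0.03 0.0373; 0.034 0.0375; 0.038 0.038; 0.042 0.0377; 0.046 0.0378; 0.05 0.0404; 0.054 0.0412; 0.058 0.037; 0.062 0.035; 0.066 0.0351; 0.07 0.035; 0.074 0.036;
```

View pics/w7.png

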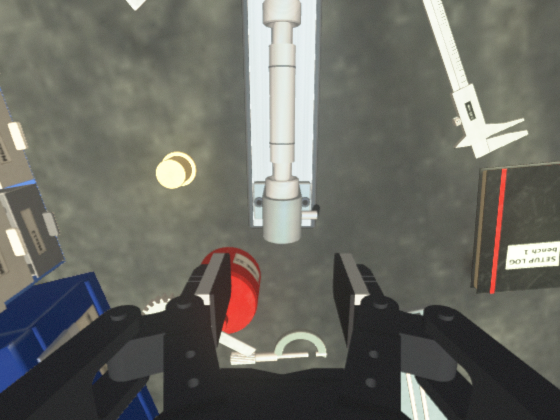

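The arbor sits straight between both cups, from (282,20) to (282,185), with the sprung cup about 7 mm in. The robot is clear and the bystanders are where they were.

```bash
python3 -c "
from workcell import arm, read_camera, camera_params, get_obs
print(arm.hand_in())"
```

```text
the job is handed in; nothing more can be done
None
```

The arbor slid out onto the rods and is now mounted between the two cups, sprung cup about 7 mm in by my last measurement; I handed the job in at about 22 s, and no verdict came back.

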